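# Set the vegetable slicer and hold it running on three

## Task

On the electric vegetable slicer, turn the grey round thickness wheel clockwise, regrasping as needed, until its black pointer points at the middle of the red band. Only then turn the orange spring-return dial clockwise past its first and second clicks to the third position (three white dots) and hold it there against its spring: the program finishes with the gripper still holding the dial on three. Leave the salt shaker and the small tin beside the slicer where they stand.

Things in the scene. Friction and masses are not known exactly. Their poses are not given: they have to be found in the camera images.
- slicer: Electric vegetable slicer, fixed: white housing, grey deck, 200 (x) x 260 (y) x 75 mm high. Origin: centre of its underside; front (air slots) faces -x, yaw within 0.3 rad. On the deck, on vertical axes: thickness wheel at x -40, y +70 mm, dial at x -40, y -70. Open clear feed tube at x +50, y 0, 74 mm across, top 130 mm above the worktop; spout on the -y side, over a 169 mm plate.
- wheel (a joint): Angle of the thickness wheel, rad, 0 to 3.7 between stops, growing clockwise seen from above; starts between 0.05 and 0.45. Light even friction (about 0.06 N m); it stays where it is left. The red band lies 1.4 to 2.9 rad on from the start, so two or three grasps are needed.
- wheel_grip (a point): On the wheel's axis, 103 mm above the worktop, inside the grip: an upright fluted grey cylinder 54 mm in diameter, from 82 to 118 mm above the worktop, that can be gripped from above across any diameter. Below it an aluminium skirt 80 mm in diameter; with the pointer on it its top is 85 mm up: keep the fingertips above that. The point turns with the wheel; its x axis points along the pointer.
- pointer (a point): Tip of the black pointer line on the wheel's skirt, 42 mm from the wheel's axis. Moves with the wheel. At joint value q the pointer's direction is -0.74 - q rad from the slicer's x axis (counter-clockwise positive, from above).
- mark (a point): Middle of the red band (14 mm long, 11 mm wide) on the scale plate round the wheel, 42 mm from the wheel's axis and level with the pointer tip: the pointer is set when its tip is here. The band lies on the robot's side of the wheel and differs from run to run; it does not move during a run.
- dial (a joint): Angle of the spring-return dial, rad: 0 = off (red dot), growing clockwise seen from above; clicks at 0.4 (one white dot), 0.8 (two dots) and 1.2 (three dots), stop at 1.32. Its spring always drives it back to off when let go. The resistance ripples with the clicks between about 0.07 and 0.23 N m.
- dial_grip (a point): On the dial's axis, 103 mm above the worktop, inside the grip: an upright orange bar 46 x 14 mm, from 81 to 117 mm above the worktop; grip it from above across its 14 mm. Below it a black skirt 60 mm in diameter, top 84 mm above the worktop. The point turns with the dial: its x axis lies along the bar toward the white line, at off parallel to the slicer's +x axis.
- salt: Loose salt shaker with a grey cap, 44 mm in diameter, 90 mm high, near the right front corner of the slicer; origin at the centre of its underside. Leave alone.
- tin: Loose small red food tin, 57 mm in diameter, 72 mm high, in front of the slicer on the left; origin at the centre of its underside. Leave alone.

How it is judged (in metres and radians):
On the way, in this order (a step that is already met when the one before it is completed fails the run):
1. the wheel's pointer stands at the red band while the dial is still off (distance between pointer and mark below 0.006 m and value of joint dial below 0.2 rad and velocity of joint wheel between -0.1 and 0.1 rad/s), for 0.3 s.
2. the dial is turned to its third position and held there (value of joint dial above 1.08 rad and distance between pointer and mark below 0.006 m and contact force between the fingers and slicer above 1 N), for 0.5 s.
At the end, for the whole second after the job is handed in: The pointer's tip is within 6 mm of the middle of the red band, the dial is at 1.08 rad or more (third position) with the fingers still on it, and the salt shaker and tin stand within 20 mm of where they stood (all of step 2 and distance of each of salt, tin from where it was at the start of the episode below 0.02 m and angle between each of salt, tin's own z axis and vertical below 0.3 rad); the arm keeps its last pose, push and grip.
It fails at once if the dial is switched on while the pointer is off the red band (value of joint dial above 0.3 rad and distance between pointer and mark above 0.009 m).
It fails at once if the salt shaker or the tin is pushed away or tipped (not (distance of salt from where it was at the start of the episode below 0.02 m) or not (distance of tin from where it was at the start of the episode below 0.02 m) or not (angle between salt's own z axis and vertical below 0.3 rad) or not (angle between tin's own z axis and vertical below 0.3 rad)).
It also fails if it takes over 54 s, if anything falls off the work surface, if the arm or the gripper's body presses on something with over 40 N, if the wrist force passes 120 N, or if a joint passes its speed limit or range.

## Robot

A 6-joint arm with a two-finger parallel gripper is mounted at the origin on a cart in front of the work surface, level with it; the furniture and walls round the work are solid. World frame = base frame: x ahead of the robot, y to its left, z up, the work surface at z = 0. Lengths are in mm, angles in degrees, forces in N, time in s.
With the tool pointing down it reaches from about 300 to 875 mm from the base axis. Payload 4.2 kg.
Tool frame: the origin (TCP) lies between the finger pads; the fingertips stand 17 mm ahead of it and the grasp point (between the pads) lies 2 mm behind it; z points along the fingers, y is the line along which they close (so a half turn about z gives the same grasp; the last joint's range is limited). The gripper opens to 85 mm and grips with 20 to 120 N. Pads are 22 mm wide; open, the fingers measure 114 mm over their backs; the gripper's body (76 mm by 85 mm) begins 54 mm behind the grasp point. The pads swing forward as they close: fully open they stand 13 mm farther back than shut.
Start: joints at [-67.666, 18.312, 89.639, -0, 72.044, -1.146], TCP at [229.098, -527.403, 248.338] pointing down, gripper open.
Joint ranges: [-177.97, 177.97], [-48.28, 115.42], [12.27, 149.76], [-77.06, 257.06], [2.81, 150.46], [-146.56, 146.56]. Speed limits (degrees/s): [147.25, 147.25, 180, 180, 180, 180].

## Interface

Orientations are given as a 3x3 rotation matrix whose columns are the frame's x, y, z axes.
In Python, from workcell import arm gives the robot as it stands. The module is installed in compiled form; this text tells all that it offers.
- The arm moves only by the shell command python3 -m inch 'ROWS' [FORCE]. ROWS is JSON, a list of rows, each a list of 7 numbers: the turn, a rotation vector about the tool's x, y, z scaled (see below), then the shift along the tool's x, y, z scaled (see below), then the opening, from 0 (shut) to 1 (fully open). A call has 1 to 12 rows; each row shifts and turns the commanded pose from where the row before left it, along the tool's axes as they then stand; what a row does not reach is not made up. The controller multiplies each number of a shift by 500 mm and each number of a turn by 2 pi rad. A row lasts 1/10 s, in which the tool goes at most 50 mm and 8.59 degrees, less where a joint would pass 70% of its speed; a pose out of reach is approached as far as the arm can. A call with a number of a shift or a turn outside -1 to 1 is refused whole. A call with a gripper value outside its range is refused whole. The fingers move at their own pace and stop on an object; FORCE is the grip in N (left out, the last holds). Time passes only in rows, so rows that do not move let the fingers close. It gives the time, the measured TCP pose, the force, the opening and the grip force at its end, in the units of the state.
- arm.read_state(): the state, without advancing time (a new reading comes with each control period).
- arm.read_camera(name): name is "scene" or "top" or "wrist"; returns the picture (420x560x3 uint8, blue, green, red); there is no depth.
- arm.camera_info(name): a dict with "mtx" (3x3 intrinsics, pixels), "T" (4x4, takes a point from camera to world coordinates); the wrist camera has in their place "hand_eye" (4x4, takes a point from camera to tool coordinates, whose origin is the TCP and whose axes are the flange's). Camera axes: x right, y down, z forward; pixel columns grow to the right and rows downward; lengths in mm; the calibration is good to about 2 mm. A picture is of the moment at which its call begins: read the wrist's pose just before it. camera_info takes no time and is no camera call.
- arm.close_job(): hands the job in; it is judged then, once.
Trained networks look in the newest picture that a camera, given by its name, has taken for a name from the list of things; names that differ only in an ending like _2 or _b are one class to them, and where a whole thing is asked for, a point or a joint stands for the part that bears it (a point fixed in the world has none). Each returns a list of dicts, best first, with "score" (0 to 1); they miss things now and then, are a little off and sometimes report something else, mostly with a low value. They report only what shows in the picture. A call takes as long as a camera call.
- arm.boxes_of(label, camera): "point" ([x, y, z] in mm, in world coordinates, good to about 4 mm: the middle of the surface that is visible of it).
- arm.tip_of(label, camera): "point" ([x, y, z] in mm, in world coordinates, good to about 4 mm: a listed point, or the origin of a listed thing).
The state is a dict: "time": time; "q": joint angles; "joint_vel": joint speeds; "effort": joint torques, N m; "ee_pos": TCP position; "tool_rot": TCP orientation; "ft_force": force on the tool from outside, world axes, zero at the start; "ft_torque": the same for the moment, N m; "opening": finger opening in mm; "grip_force": force on a finger pad.
Only numpy, scipy, OpenCV 4.12 (cv2) and the standard library are available. Lean on these libraries where they do the work, as an engineer would, in place of code of your own. Each camera call takes 0.05 s, during which the arm holds its last target. There are 200 camera calls.

## Working session

There is one attempt and no reset: what is moved stays moved. The work goes in short steps, Python scripts to look and compute and a shell command to move; the robot and the scene stay as the last step left them, time stands still between calls to the robot, and variables do not carry over. Pictures are saved under pics/ and viewed, at most 10 in all, crops included, and the job is handed in when it is done.

```bash
mkdir -p pics
python3 - <<'E'
from workcell import arm
import cv2,numpy as np
s=arm.read_state(); print(s)
for c in("top","scene"):
    im=arm.read_camera(c); cv2.imwrite(f"pics/{c}0.png",im)
    i=arm.camera_info(c); print(c,i["mtx"].tolist(),np.round(i["T"],3).tolist())
    for l in("slicer","wheel_grip","pointer","mark","dial_grip","salt","tin"):
        print(l,[(np.round(d["point"],1).tolist(),round(d["score"],2)) for d in arm.tip_of(l,c)[:2]])
print(arm.camera_info("wrist"))
E
```

```text
{'time': 0.0, 'q': array([-6.76674500e+01,  1.83507447e+01,  8.97079748e+01, -8.23044957e-06,
        7.20441894e+01, -1.14832267e+00]), 'joint_vel': array([ 0.00057847,  0.12881892,  0.05828345, -0.00396811, -0.07529483,
        0.04979056]), 'effort': array([ 2.43551607e-03, -4.15513587e+01, -2.34159583e+01,  2.29522320e-04,
        8.22781323e-03,  1.99247872e-06]), 'ee_pos': array([ 228.90787021, -526.96864128,  247.48059386]), 'tool_rot': array([[ 9.17193134e-01,  3.98442327e-01, -6.82610815e-04],
       [ 3.98442910e-01, -9.17191631e-01,  1.66132799e-03],
       [ 3.58584631e-05, -1.79574006e-03, -9.99998387e-01]]), 'ft_force': array([ 0.47084614, -0.51749444,  0.21939751]), 'ft_torque': array([-0.00300987, -0.01743492, -0.06708494]), 'grip_force': 0.0, 'opening': 85.25230432277473}
top [[510.5797345610682, 0.0, 279.515036788915], [0.0, 510.5797345610682, 206.48862271232994], [0.0, 0.0, 1.0]] [[0.098, -0.974, 0.205, 331.736], [-0.995, -0.095, 0.024, -304.604], [-0.003, -0.206, -0.979, 940.585], [0.0, 0.0, 0.0, 1.0]]
slicer [([547.0, -224.0, -4.8], 0.85)]
wheel_grip [([501.4, -1
[... 662 characters left out ...]
]
mark [([468.2, -162.3, 89.2], 0.4)]
dial_grip [([514.2, -295.7, 107.9], 0.68)]
salt [([462.9, -407.7, 1.8], 0.84)]
tin [([396.4, -168.4, -1.5], 0.69), ([548.1, -222.3, -1.7], 0.62)]
{'mtx': array([[371.89920677,   0.        , 279.60195526],
       [  0.        , 371.89920677, 208.57402741],
       [  0.        ,   0.        ,   1.        ]]), 'hand_eye': array([[-4.77139805e-04, -9.65158451e-01, -2.61665695e-01,
         6.59674622e+01],
       [ 9.99999770e-01, -5.86443615e-04,  3.39636860e-04,
        -1.22610308e+00],
       [-4.81255562e-04, -2.61665473e-01,  9.65158509e-01,
        -1.25623813e+02],
       [ 0.00000000e+00,  0.00000000e+00,  0.00000000e+00,
         1.00000000e+00]])}
```

Run:
```python
import cv2
a=cv2.imread("pics/top0.png"); cv2.imwrite("pics/top0c.png",cv2.resize(a[60:270,160:440],None,fx=2.8,fy=2.8,interpolation=cv2.INTER_CUBIC))
```

```text
(no output)
```

View pics/top0c.png

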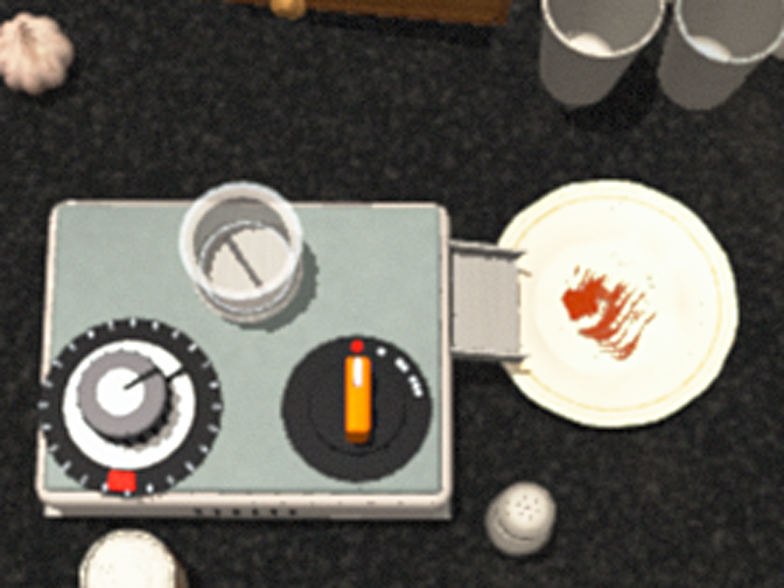

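View pics/scene0.png

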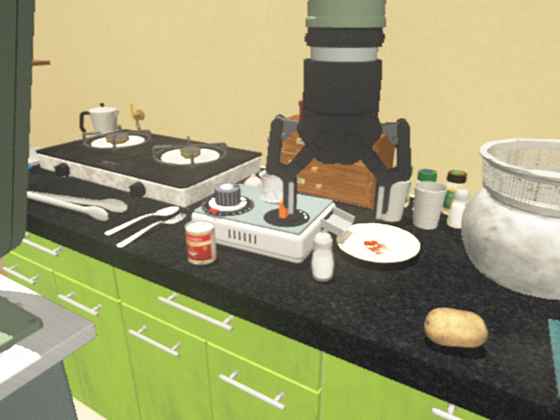

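The top picture shows the pointer tip at crop (182,372), the wheel axis at about (122,390), the red band at (121,481) and the dial bar from (358,350) to (358,435). That agrees with the networks: slicer yaw about 0.085 rad, and about 131° of turn needed. Joint 6 has enough range to do this in one grasp, so I'm moving over the wheel and pre-turning the tool.

```bash
python3 -m inch '[[0,0,0,0.066,-0.038,0,1],[0,0,0,0.066,-0.038,0,1],[0,0,0,0.066,-0.038,0,1],[0,0,0,0.066,-0.038,0,1],[0,0,0,0.066,-0.038,0,1],[0,0,0,0.066,-0.038,0,1],[0,0,0,0.066,-0.038,0,1],[0,0,0,0.066,-0.038,0,1],[0,0,0,0.066,-0.038,0,1],[0,0,0,0.066,-0.038,0,1],[0,0,0,0.066,-0.038,0,1],[0,0,0,0.066,-0.038,0,1]]' 40
python3 -m inch '[[0,0,-0.023,0,0,0,1],[0,0,-0.023,0,0,0,1],[0,0,-0.023,0,0,0,1],[0,0,-0.023,0,0,0,1],[0,0,-0.023,0,0,0,1],[0,0,-0.023,0,0,0,1],[0,0,-0.023,0,0,0,1],[0,0,-0.023,0,0,0,1],[0,0,-0.023,0,0,0,1],[0,0,-0.023,0,0,0,1],[0,0,-0.023,0,0,0,1],[0,0,-0.023,0,0,0,1]]'
python3 -m inch '[[0,0,-0.023,0,0,0,1],[0,0,-0.023,0,0,0,1],[0,0,0,0,0,0,1],[0,0,0,0,0,0,1]]'
python3 - <<'E'
from workcell import arm
import cv2,numpy as np
s=arm.read_state(); print(s['q'],s['ee_pos'],s['tool_rot'])
im=arm.read_camera("wrist"); cv2.imwrite("pics/w1.png",im)
for l in("slicer","wheel_grip","pointer","mark","dial_grip"):
    print(l,[(np.round(d["point"],1).tolist(),round(d["score"],2)) for d in arm.tip_of(l,"wrist")[:2]])
E
```

```text
time: 2.0
ee_pos: [502.3, -159.1, 248.5]
tool_rot: [[0.917, 0.399, 0.0], [0.399, -0.917, -0.0], [0.0, 0.0, -1.0]]
ft_force: [0.1, -0.6, -0.1]
opening: 85.3
grip_force: 0.0
time: 3.2
ee_pos: [501.5, -160.5, 248.4]
tool_rot: [[-0.547, 0.837, 0.0], [0.837, 0.547, -0.0], [-0.0, 0.0, -1.0]]
ft_force: [0.2, 0.2, -0.1]
opening: 85.2
grip_force: 0.0
time: 3.6
ee_pos: [501.5, -160.5, 248.3]
tool_rot: [[-0.757, 0.653, 0.0], [0.653, 0.757, -0.0], [-0.0, -0.0, -1.0]]
ft_force: [-0.4, 0.2, -0.5]
opening: 85.7
grip_force: 0.0
[-1.90002324e+01  1.39422143e+01  9.58665647e+01 -3.93789613e-03
  7.01856724e+01 -6.82263583e+01] [ 501.46289414 -160.5277465   248.34239963] [[-7.57308134e-01  6.53057720e-01  7.05148525e-05]
 [ 6.53057714e-01  7.57308137e-01 -9.26666001e-05]
 [-1.13918110e-04 -2.41269017e-05 -9.99999993e-01]]
slicer [([550.9, -218.8, 0.1], 0.71)]
wheel_grip [([508.5, -161.2, 107.9], 0.61)]
pointer [([524.2, -189.9, 85.4], 0.56)]
mark [([460.9, -156.6, 88.2], 0.86)]
dial_grip [([515.9, -297.9, 99.3], 0.82)]
```

View pics/w1.png

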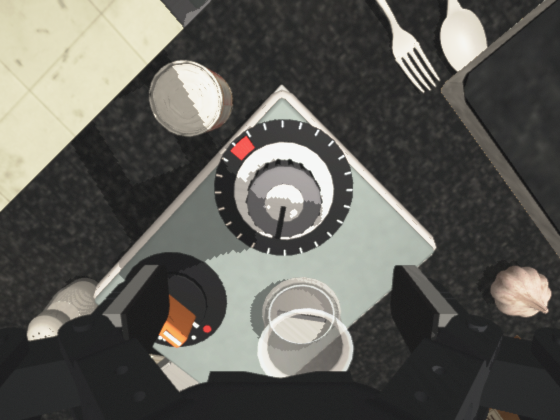

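The wrist view shows the scale plate centred near (284,187), the red band at (243,149) and the pointer tip near (279,240). I'm ray-casting these points to refine the axis and angles.

```bash
cat > h.py <<'E'
from workcell import arm
import cv2,numpy as np
def cam(name,s=None):
    i=arm.camera_info(name)
    if name!="wrist": return i["mtx"],i["T"]
    T=np.eye(4);T[:3,:3]=s['tool_rot'];T[:3,3]=s['ee_pos']
    return i["mtx"],T@i["hand_eye"]
def ray(K,T,uv,z):
    d=T[:3,:3]@np.linalg.inv(K)@[uv[0],uv[1],1]; return (T[:3,3]+d*(z-T[2,3])/d[2])[:2]
def red(im,K,T,c,z=83):   # centroid of the red blob nearest c
    h=cv2.cvtColor(im,cv2.COLOR_BGR2HSV); m=((h[...,0]<8)|(h[...,0]>172))&(h[...,1]>150)&(h[...,2]>80)
    n,_,st,ce=cv2.connectedComponentsWithStats(m.astype(np.uint8))
    return [(ce[k].round(1),int(st[k,4]),ray(K,T,ce[k],z).round(1)) for k in range(1,n) if st[k,4]>12 and np.hypot(*(ray(K,T,ce[k],z)-c))<200]
E
python3 - <<'E'
from h import *
s=arm.read_state(); K,T=cam("wrist",s); im=cv2.imread("pics/w1.png")
print("plate",ray(K,T,(284,187.5),80),"ptr",ray(K,T,(278.5,240),85), "cap",ray(K,T,(284,200),118))
print(red(im,K,T,[502,-158]))
K,T=cam("top"); im=cv2.imread("pics/top0.png")
f=lambda u,v:(160+u/2.8,60+v/2.8)
print("top plate",ray(K,T,f(131,407),80),"ptr",ray(K,T,f(184,371),85),"cap",ray(K,T,f(121,391),118),"dial",ray(K,T,f(357,392),117),ray(K,T,f(356.5,409),80))
print(red(im,K,T,[502,-158]))
E
```

```text
plate [ 500.12088553 -154.28688699] ptr [ 529.89995951 -185.74572023] cap [ 500.60258172 -155.25504883]
[(array([242.5, 147.7]), 310, array([ 454.7, -157.8])), (array([206.5, 328.4]), 51, array([ 551.9, -289.1]))]
top plate [ 501.52769943 -158.90979933] ptr [ 526.19921017 -189.34404359] cap [ 503.03133389 -158.23819123] dial [ 516.22902487 -296.8503345 ] [ 513.81887283 -297.2145306 ]
[(array([287.1, 183. ]), 20, array([ 553.7, -293. ])), (array([203.2, 231.3]), 77, array([ 455.6, -159. ])), (array([221.6, 276.3]), 21, array([ 383.2, -199.5])), (array([212.6, 282.9]), 14, array([ 371. , -185.8]))]
```

```bash
python3 -m inch '[[0,0,0,0.004,0.0045,0.05,1],[0,0,0,0,0,0.06,1],[0,0,0,0,0,0.06,1],[0,0,0,0,0,0.06,1],[0,0,0,0,0,0.03,1],[0,0,0,0,0,0.02,1],[0,0,0,0,0,0,0],[0,0,0,0,0,0,0],[0,0,0,0,0,0,0],[0,0,0,0,0,0,0],[0,0,0,0,0,0,0],[0,0,0,0,0,0,0]]' 40
```

```text
time: 5.1
ee_pos: [502.4, -157.5, 109.6]
tool_rot: [[-0.759, 0.651, 0.003], [0.651, 0.759, -0.0], [-0.003, 0.002, -1.0]]
ft_force: [0.4, 3.1, 6.2]
opening: 52.7
grip_force: 42.7
```

```bash
python3 -m inch '[[0,0,0.023,0,0,0,0],[0,0,0.023,0,0,0,0],[0,0,0.023,0,0,0,0],[0,0,0.023,0,0,0,0],[0,0,0.023,0,0,0,0],[0,0,0.023,0,0,0,0],[0,0,0.023,0,0,0,0],[0,0,0.023,0,0,0,0],[0,0,0.023,0,0,0,0],[0,0,0.023,0,0,0,0],[0,0,0.023,0,0,0,0],[0,0,0,0,0,0,0]]'
python3 -m inch '[[0,0,0.02,0,0,0,0],[0,0,0.02,0,0,0,0],[0,0,0.02,0,0,0,0],[0,0,0.02,0,0,0,0],[0,0,0.015,0,0,0,0],[0,0,0.01,0,0,0,0],[0,0,0,0,0,0,0],[0,0,0,0,0,0,0],[0,0,0,0,0,0,0]]'
python3 - <<'E'
from h import *
im=arm.read_camera("top"); cv2.imwrite("pics/top1.png",cv2.resize(im[150:260,160:300],None,fx=5,fy=5,interpolation=cv2.INTER_CUBIC))
s=arm.read_state();print(s['q'][5],s['ee_pos'],s['tool_rot'][:,0])
for c in("top","wrist"):
  if c=="wrist": cv2.imwrite("pics/w2.png",arm.read_camera("wrist"))
  for l in("pointer","mark"): print(c,l,[(np.round(d["point"],1).tolist(),round(d["score"],2)) for d in arm.tip_of(l,c)[:2]])
E
```

```text
time: 6.3
ee_pos: [502.9, -157.4, 109.6]
tool_rot: [[0.667, 0.745, 0.004], [0.745, -0.667, -0.0], [0.002, 0.003, -1.0]]
ft_force: [2.2, 3.3, 5.0]
opening: 52.9
grip_force: 42.9
time: 7.2
ee_pos: [503.0, -157.7, 109.6]
tool_rot: [[0.983, 0.183, 0.004], [0.183, -0.983, -0.001], [0.004, 0.001, -1.0]]
ft_force: [3.0, 2.2, 5.1]
opening: 52.7
grip_force: 42.9
60.74843678537308 [ 503.05756184 -157.65012481  109.59408763] [0.98310538 0.18299335 0.00415334]
top pointer []
top mark [([462.5, -162.5, 81.1], 0.5)]
wrist pointer []
wrist mark []
```

View pics/top1.png

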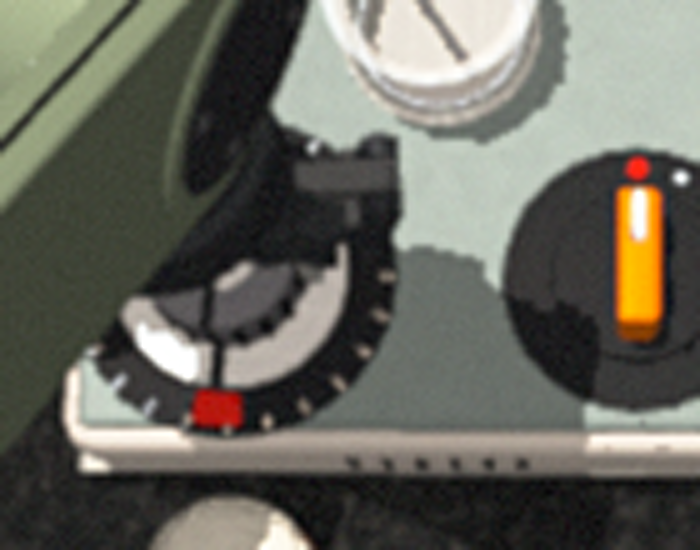

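View pics/w2.png

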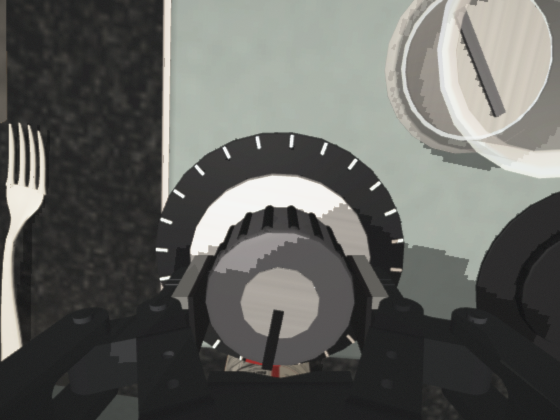

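The top crop shows the pointer line at x=218 running straight into the middle of the red band at (217,408). Next I release, rise and move over the dial.

```bash
python3 -m inch '[[0,0,0,0,0,0,1],[0,0,0,0,0,0,1],[0,0,0,0,0,0,1],[0,0,0,0,0,0,1],[0,0,0,0,0,-0.05,1],[0,0,0,0,0,-0.08,1],[0,0,0,-0.0069,0.07,-0.05,1],[0,0,0,-0.0069,0.07,0,1],[0,0,0,-0.0069,0.07,0,1],[0,0,0,-0.0069,0.07,0,1],[0,0,0.0153,0,0,0,1],[0,0,0,0,0,0,1]]'
python3 -m inch '[[0,0,0,0,0,0,1],[0,0,0,0,0,0,1],[0,0,0,0,0,0,1]]'
python3 - <<'E'
from h import *
a=arm.read_camera("top"); 
for l in("pointer","mark","wheel_grip"): print(l,[(np.round(d["point"],1).tolist(),round(d["score"],2)) for d in arm.tip_of(l,"top")[:1]])
s=arm.read_state();w=arm.read_camera("wrist");K,T=cam("wrist",s)
print(s['ee_pos'],s['tool_rot'][:,0])
print([(d["point"],d["score"]) for d in arm.tip_of("dial_grip","wrist")[:1]])
h=cv2.cvtColor(w,cv2.COLOR_BGR2HSV);m=((h[...,0]>8)&(h[...,0]<22)&(h[...,1]>150)).astype(np.uint8)
n,_,st,ce=cv2.connectedComponentsWithStats(m);k=1+st[1:,4].argmax();print(st[k],ce[k],ray(K,T,ce[k],112))
a=cv2.resize(a[150:260,160:300],(560,440),interpolation=cv2.INTER_CUBIC);a=cv2.resize(a,(400,314))
cv2.imwrite("pics/b.png",np.hstack([a,cv2.resize(w,(400,300))[:300]] if 0 else [a[:300],cv2.resize(w,(400,300))]))
E
```

```text
time: 8.7
ee_pos: [513.0, -298.6, 197.7]
tool_rot: [[0.996, 0.086, -0.001], [0.086, -0.996, 0.0], [-0.001, -0.001, -1.0]]
ft_force: [-0.2, -0.1, -0.1]
opening: 85.3
grip_force: 0.0
time: 9.0
ee_pos: [513.4, -297.0, 198.4]
tool_rot: [[0.996, 0.089, 0.0], [0.089, -0.996, -0.0], [0.0, 0.0, -1.0]]
ft_force: [0.1, 0.1, 1.0]
opening: 85.2
grip_force: 0.0
pointer []
mark []
wheel_grip [([500.3, -161.3, 98.8], 0.68)]
[ 513.48885517 -297.34253838  198.45045096] [9.96098413e-01 8.82492613e-02 1.42798230e-04]
[([513.6, -301.0, 104.3], 0.58)]
[ 268  174   24   83 1709] [279.54944412 217.16442364] [ 516.23190194 -296.03718623]
```

View pics/b.png

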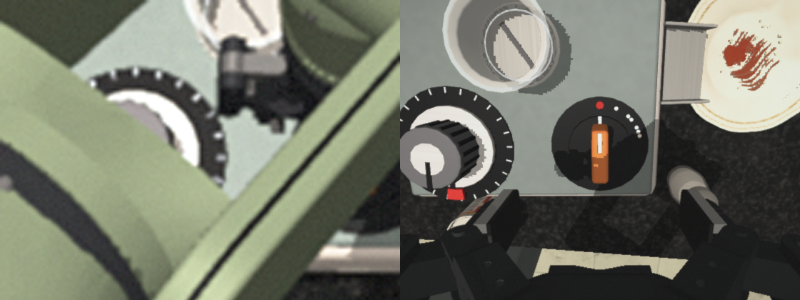

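The dial bar is upright and centred on the tool's axis. The wheel is visible at the left of the wrist view, so I'll check that releasing it didn't turn it.

Run:
```python
from h import *
s=arm.read_state();w=arm.read_camera("wrist");cv2.imwrite("pics/w3raw.png",w)
cv2.imwrite("pics/w3.png",cv2.resize(w[110:290,0:180],None,fx=3.3,fy=3.3,interpolation=cv2.INTER_CUBIC))
K,T=cam("wrist",s);print(red(w,K,T,[502,-158],80))
```

```text
[(array([279., 147.]), 98, array([ 554.2, -292.5])), (array([ 77.6, 271.5]), 373, array([ 454.1, -157.3])), (array([121.6, 279. ]), 14, array([ 450.9, -188.4]))]
```

View pics/w3.png

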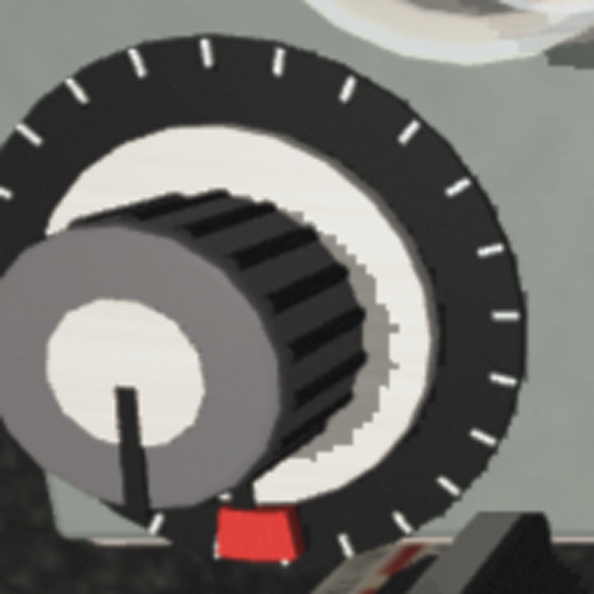

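The skirt pointer ends at about (245,507), against a band centred at 260. With the 3–5 mm height parallax this puts it within about 1 mm of the middle, so the wheel held. Now I grip the dial.

```bash
python3 -m inch '[[0,0,0,0.003,-0.001,0.06,1],[0,0,0,0,0,0.06,1],[0,0,0,0,0,0.04,1],[0,0,0,0,0,0.022,1],[0,0,0,0,0,0,0],[0,0,0,0,0,0,0],[0,0,0,0,0,0,0],[0,0,0,0,0,0,0],[0,0,0,0,0,0,0],[0,0,0,0,0,0,0],[0,0,0,0,0,0,0],[0,0,0,0,0,0,0]]' 70
python3 -m inch '[[0,0,0,0,0,0,0],[0,0,0,0,0,0,0]]'
```

```text
time: 10.55
ee_pos: [515.2, -297.1, 108.4]
tool_rot: [[0.996, 0.088, 0.001], [0.088, -0.996, -0.001], [0.001, 0.001, -1.0]]
ft_force: [-1.4, 0.2, 5.2]
opening: 12.6
grip_force: 69.0
time: 10.75
ee_pos: [515.2, -297.2, 108.4]
tool_rot: [[0.996, 0.088, 0.001], [0.088, -0.996, -0.001], [0.001, 0.001, -1.0]]
ft_force: [-1.4, 0.9, 5.4]
opening: 12.7
grip_force: 69.0
```

Gripped. Now I turn about 71° clockwise.

```bash
python3 -m inch '[[0,0,0.02,0,0,0,0],[0,0,0.02,0,0,0,0],[0,0,0.02,0,0,0,0],[0,0,0.02,0,0,0,0],[0,0,0.02,0,0,0,0],[0,0,0.02,0,0,0,0],[0,0,0.02,0,0,0,0],[0,0,0.02,0,0,0,0],[0,0,0.02,0,0,0,0],[0,0,0.018,0,0,0,0],[0,0,0,0,0,0,0],[0,0,0,0,0,0,0]]' 70
python3 -m inch '[[0,0,0,0,0,0,0],[0,0,0,0,0,0,0],[0,0,0,0,0,0,0],[0,0,0,0,0,0,0],[0,0,0,0,0,0,0],[0,0,0,0,0,0,0]]'
python3 - <<'E'
from h import *
s=arm.read_state();print(s['q'],s['ft_force'],s['ft_torque'],s['ee_pos'],np.degrees(np.arctan2(*s['tool_rot'][[1,0],0])))
w=arm.read_camera("wrist");a=arm.read_camera("scene")
cv2.imwrite("pics/d.png",np.hstack([cv2.resize(w,(400,300)),cv2.resize(a[150:300,150:350],(400,300),interpolation=cv2.INTER_CUBIC)]))
E
```

```text
time: 11.95
ee_pos: [515.4, -296.8, 108.4]
tool_rot: [[0.403, -0.915, 0.002], [-0.915, -0.403, -0.0], [0.001, -0.001, -1.0]]
ft_force: [0.1, 2.5, 6.4]
opening: 12.6
grip_force: 69.3
time: 12.55
ee_pos: [515.5, -296.7, 108.4]
tool_rot: [[0.403, -0.915, 0.002], [-0.915, -0.403, -0.0], [0.001, -0.001, -1.0]]
ft_force: [0.4, 1.8, 5.3]
opening: 12.7
grip_force: 69.3
[-3.10564760e+01  2.67581717e+01  9.81023771e+01  4.98331701e-02
  5.50531486e+01  1.25156673e+02] [0.44594811 1.82709888 5.34513483] [0.37521544 0.10235191 0.18169668] [ 515.46546625 -296.73984993  108.40032622] -66.24169789904204
```

View pics/d.png

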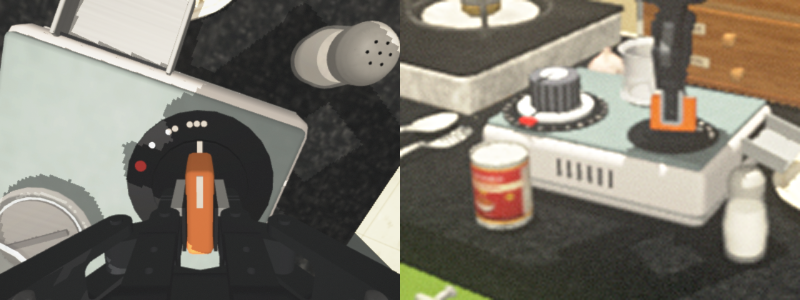

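The dial's white line (200,148) points at the three dots (197,124). The tool has turned 71° (1.24 rad), with the grip firm at 69 N. The tin and shaker stand untouched.

```bash
python3 -c "
from workcell import arm
print(arm.close_job())"
```

```text
the job is handed in; nothing more can be done
None
```

The wheel's pointer is set within about 1 mm of the middle of the red band, the dial is held on three dots by the gripper, the salt shaker and tin look untouched, and the job is handed in; no verdict came back.

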